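Clear the glue pot and open the paint cabinet

TASK

The glue pot on its warmer stands in the way of the paint cabinet's drop-down front. First lift the pot off the warmer, carry it upright and set it down gently, without dropping it, so that it stands wholly on the bare cork mat beside; then pull the cabinet's front flap down until it lies fully level. The pot must not touch the cabinet or its flap, and everything else stays where it is.

Things in the scene. Friction and masses are not known exactly. Their poses are not given: they have to be found in the camera images.
- pot: lidded steel pot, 90 mm across (rim 96), lid top 83 mm above its base; a rigid arched handle spans the lid along the pot's y axis. Its wooden grip is a bar 18 mm wide (x), 56 mm long (y), 16 mm high, centred 128 mm above the base (37 mm free between lid and grip). Origin: centre of the base; z up. 0.25 to 0.65 kg.
- warmer: fixed grey electric warmer 130 x 130 mm with a round dark hot plate, plate top 50 mm above the table; four lugs 57 mm high ring the pot's base with 7 mm of play, so that the pot must be lifted. Origin: centre of the underside.
- mat: fixed bare cork mat 170 x 170 mm, 8 mm thick, left or right of the warmer. Origin: centre of the underside, x and y along its edges.
- baseboard: fixed dark wooden model base 170 x 170 mm, 10 mm thick, a jar and a tube lying on it, on the other side of the warmer. Origin: centre of the underside.
- cabinet: fixed plywood paint cabinet, 160 mm deep (x), 220 mm wide (y), 200 mm high, front plane at x = -80 mm in its frame, facing the robot. Origin: centre of the underside.
- flap (a joint): angle of the cabinet's front flap, rad: 0 = upright (shut), 1.57 = lying level (fully open). A stiff hinge holds it wherever it is left (about 2.5 N at the bar moves it). The flap, 220 mm wide, 12 mm thick, 120 mm from hinge to free edge, swings down towards the robot over the warmer.
- flap_bar (a point): middle of the flap's pull bar: a round steel rod 12 mm thick, 130 mm long along y, on two 8 mm rods at y = +-60 mm, 165 mm from the hinge, 39 mm clear of the flap's free edge. Flap shut: 245 mm above the table, 45 mm above the cabinet's top; level: 74 mm above the table. The axes turn with the flap: y along the rod, z away from the hinge.
- flap_hinge (a point): middle of the hinge line along y, at the front lower edge of the opening, 80 mm above the table.
- glue_bottle: bystander, to be left alone: white glue bottle, 62 mm across, 170 mm tall
- mug: bystander, to be left alone: white mug, 80 mm across, 95 mm tall
- jar: bystander, to be left alone: paint jar, 56 mm across, 65 mm tall, standing on the base board
- tube: bystander, to be left alone: flat filler tube, 130 mm long, 46 mm wide, 24 mm high, lying on the base board
- brush: bystander, to be left alone: flat brush 170 mm long, lying flat on the table between the warmer and one of the places beside it, partly under the swing of the flap
- screwdriver: bystander, to be left alone: screwdriver 160 mm long lying on the table on the other side of the warmer

How it is judged:
On the way, in this order (a step that is already met when the one before it is completed fails the run):
1. the pot is lifted clear of the warmer, the flap still up (z of pot in the frame of warmer above 0.062 m and angle between pot's own z axis and vertical below 0.45 rad and value of joint flap below 0.4 rad), for 0.1 s.
2. the pot stands upright on the cork mat, released, the flap still up (x of pot in the frame of mat between -0.046 and 0.046 m and y of pot in the frame of mat between -0.046 and 0.046 m and z of pot in the frame of mat between 0.003 and 0.014 m and angle between pot's own z axis and vertical below 0.1 rad and linear speed of pot below 0.03 m/s and contact force between the fingers and pot below 0.1 N and value of joint flap below 0.4 rad), for 0.2 s.
At the end, for the whole second after the job is handed in: The pot stands upright (within 0.1 rad) and at rest on the cork mat, its middle within 46 mm of the mat's middle along either edge direction (so wholly on it), released; the cabinet's flap lies fully level (more than 1.47 rad). The bystanders are within 30 mm of where they were (x of pot in the frame of mat between -0.046 and 0.046 m and y of pot in the frame of mat between -0.046 and 0.046 m and z of pot in the frame of mat between 0.003 and 0.014 m and angle between pot's own z axis and vertical below 0.1 rad and linear speed of pot below 0.03 m/s and contact force between the fingers and pot below 0.1 N and value of joint flap above 1.47 rad); the robot touches nothing.
It fails at once if the pot is tipped more than 0.45 rad (angle between pot's own z axis and vertical above 0.45 rad).
It fails at once if the pot is dropped: it falls freely faster than 0.4 m/s (contact force between the fingers and pot below 0.05 N and linear speed of pot above 0.4 m/s).
It fails at once if the pot and the cabinet or its flap press on one another with more than 1 N (contact force between pot and cabinet above 1 N).
It fails at once if another loose thing is moved by more than 30 mm (distance of any of glue_bottle, mug, jar, tube, brush, screwdriver from where it was at the start of the episode above 0.03 m).
It also fails if it takes over 58 s, if anything falls off the work surface, if the arm or the gripper's body presses on something with over 40 N, if the wrist force passes 120 N, or if a joint passes its speed limit or range.

ROBOT

A 6-joint arm with a two-finger parallel gripper is mounted at the origin on the work surface. World frame = base frame: x ahead of the robot, y to its left, z up, the work surface at z = 0. Lengths are in m, angles in rad, forces in N, time in s.
With the tool pointing down it reaches from about 0.375 to 0.9 m from the base axis. Payload 3.1 kg.
Tool frame: the origin (TCP) lies midway between the tips of the shut fingers; the grasp point (between the pads) lies 19 mm behind it; z points along the fingers, y is the line along which they close (so a half turn about z gives the same grasp; the last joint's range is limited). The gripper opens to 87 mm and grips with 3 to 60 N. Pads are 19 mm wide; open, the fingers measure 117 mm over their backs; the gripper's body (75 mm by 190 mm) begins 51 mm behind the grasp point.
Start: joints at [1.097, 0.527, 1.433, -0, 1.181, -0.178], TCP at [0.182, 0.598, 0.223] pointing down, gripper open.
Joint ranges: [-3.08, 3.08], [-0.75, 2.2], [0.22, 2.44], [-1.43, 4.57], [0, 2.65], [-2.85, 2.85]. Speed limits (rad/s): [2.79, 2.79, 3.14, 3.14, 3.14, 3.14].

INTERFACE

Orientations are given as a unit quaternion [x, y, z, w].
In Python, from rig import robot gives the robot as it stands. The module is installed in compiled form; this text tells all that it offers.
- The arm moves only by the tool play_rows, never from a script. Its arguments are lists of equal length, an entry for each row: "gripper": the closure, from -1 (fully open) to 1 (shut); "delta_pos": the shift along the tool's x, y, z in cm, a list of three; "turn": the turn, a rotation vector about the tool's x, y, z in rad, a list of three. A call has 1 to 12 rows; each row is the pose to reach, as a shift and turn from the pose commanded when the call began, along the tool's axes at that moment; what a row does not reach only later rows make up. A row lasts 1/8 s, in which the tool goes at most 62.5 mm and 10.7 degrees, less where a joint would pass 70% of its speed; a pose out of reach is approached as far as the arm can. A call with a gripper value outside its range is refused whole. The fingers move at their own pace and stop on an object; "squeeze" is the grip in N (left out, the last holds). Time passes only in rows, so rows that repeat a pose let the fingers close. It gives the time, the measured TCP pose, the force, the opening and the grip force at its end, in the units of the state.
- robot.get_obs(): the state, without advancing time (a new reading comes with each control period).
- robot.camera(name): name is "scene" or "side" or "wrist"; returns a dict with "color" (400x640x3 uint8, red, green, blue), "vfov" (degrees; the focal length in pixels is half the picture's height over the tangent of half this angle, whatever the lens; pixels are square), "cx", "cy" (the principal point, pixels), "R" (3x3) and "t" (3): a world point X has camera coordinates R X + t. Camera axes: x right, y down, z forward; pixel columns grow to the right and rows downward; lengths in m; the calibration is good to about 2 mm. The wrist camera is an equidistant fisheye: a pixel r from the principal point sees the ray r / f radians off the axis. A picture is of the moment at which its call begins. There is no depth.
- robot.hand_in(): hands the job in; it is judged then, once.
The state is a dict: "time": time; "q": joint angles; "joint_velocities": joint speeds; "joint_torque": joint torques, N m; "position": TCP position; "tool_rot": TCP orientation; "ft_force": force on the tool from outside, world axes, zero at the start; "moment": the same for the moment, N m; "grip_width": finger opening in m; "grip_force": force on a finger pad.
Only numpy, scipy, OpenCV 4.12 (cv2) and the standard library are available. Lean on these libraries where they do the work, as an engineer would, in place of code of your own. Each camera call takes 0.05 s, during which the arm holds its last target. There are 200 camera calls.

## Working session

There is one attempt and no reset: what is moved stays moved. The work goes in short steps, Python scripts to look and compute and a tool call to move; the robot and the scene stay as the last step left them, time stands still between calls to the robot, and variables do not carry over. Pictures are saved under pics/ and viewed, at most 10 in all, crops included, and the job is handed in when it is done.

Besides the shell and the picture viewer there is one more tool, called after "Emit:" in YAML: its name, and indented under it one key for each argument. play_rows: Moves the arm, as the interface text tells. Its arguments: {"type":"object","properties":{"gripper":{"type":"array","items":{"type":"number"}},"delta_pos":{"type":"array","items":{"type":"array","items":{"type":"number"}}},"turn":{"type":"array","items":{"type":"array","items":{"type":"number"}}},"squeeze":{"type":"number"}},"required":["gripper","delta_pos","turn"]}

```bash
mkdir -p pics; cat > h.py <<'E'
import numpy as np, cv2, pickle
from rig import robot
def snap(names=("scene","side","wrist")):
    for n in names:
        c=robot.camera(n); pickle.dump(c,open(f"{n}.pkl","wb"))
        cv2.imwrite(f"pics/{n}_{robot.get_obs()['time']:.2f}.png",c["color"][:,:,::-1])
def ld(n): return pickle.load(open(f"{n}.pkl","rb"))
def ray(c,u,v):
    f=200/np.tan(np.radians(c["vfov"])/2); R=np.array(c["R"]);t=np.array(c["t"])
    d=R.T@np.array([(u-c["cx"])/f,(v-c["cy"])/f,1]); return -R.T@t,d
def onz(c,u,v,z):
    o,d=ray(c,u,v); return o+d*(z-o[2])/d[2]
def proj(c,X):
    f=200/np.tan(np.radians(c["vfov"])/2); p=np.array(c["R"])@np.array(X)+np.array(c["t"]); return f*p[0]/p[2]+c["cx"],f*p[1]/p[2]+c["cy"]
E
python3 - <<'E'
from h import *
snap()
for n in("scene","side"):
    c=ld(n); print(n,c["vfov"],-np.array(c["R"]).T@c["t"])
    im=c["color"][:,:,::-1]; cv2.imwrite(f"pics/{n}0.png",cv2.resize(im,(800,500),interpolation=cv2.INTER_CUBIC))
print(robot.get_obs())
E
ls pics
```

```text
scene 56.1217354686794 [ 0.90817377 -0.32407043  1.1111624 ]
side 47.962071976669684 [ 0.02736271 -0.18149301  0.96165613]
{'time': 0.15, 'q': array([ 1.09755379e+00,  5.28261962e-01,  1.43358858e+00, -2.02903847e-05,
        1.18141285e+00, -1.78459987e-01]), 'joint_velocities': array([ 0.00131277, -0.00319508, -0.00178737,  0.00074709, -0.00012386,
        0.00172994]), 'joint_torque': array([ 2.87564592e-05, -4.40433204e+01, -1.76842189e+01,  6.33134460e-02,
        5.52846410e-02, -9.79030642e-05]), 'position': array([0.18127819, 0.59755184, 0.22179687]), 'tool_rot': array([ 1.46854324e-01,  9.89157778e-01, -7.94415371e-04, -2.58526043e-04]), 'ft_force': array([-0.55228939, -0.04179042, -0.29270597]), 'moment': array([-0.02445468, -0.01318507, -0.00012451]), 'grip_force': 0.0, 'grip_width': 0.08692698495279685}
scene0.png
scene_0.05.png
side0.png
side_0.10.png
wrist_0.15.png
```

View pics/scene0.png

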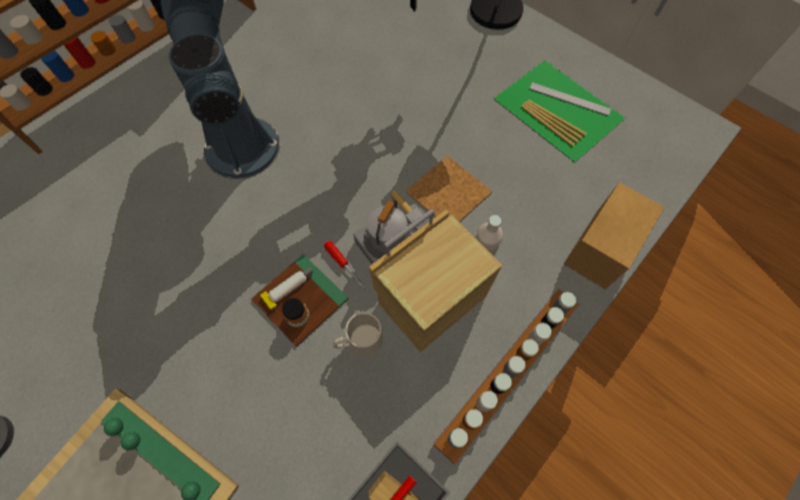

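View pics/side0.png

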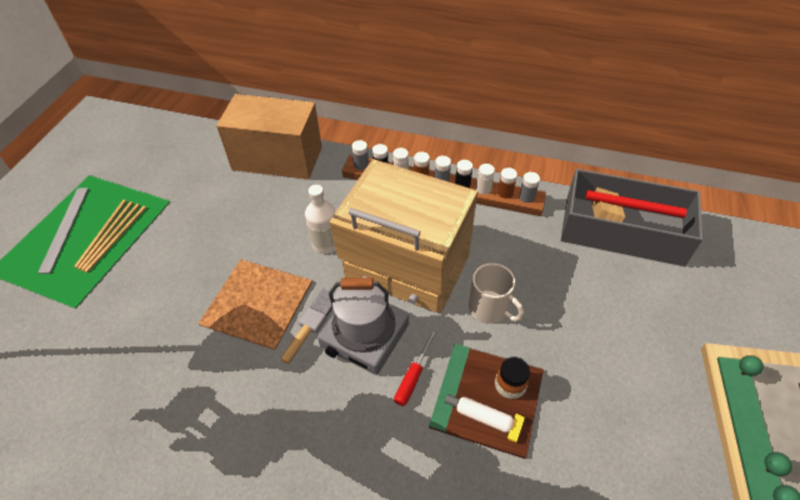

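The cork mat, at about (258,303) in the side view, is left of the warmer and pot at (362,320). The brush lies between them. The flap bar runs (352,215)-(418,240), and the base board with jar and tube is on the right. I'll enlarge crops to measure.

```bash
python3 - <<'E'
from h import *
for n,(x,y,w,h) in dict(side=(155,125,200,150),scene=(270,115,150,112)).items():
    im=ld(n)["color"][y:y+h,x:x+w,::-1]
    cv2.imwrite(f"pics/{n}_crop.png",cv2.resize(im,(800,600),interpolation=cv2.INTER_CUBIC))
E
```

```text
(no output)
```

View pics/side_crop.png

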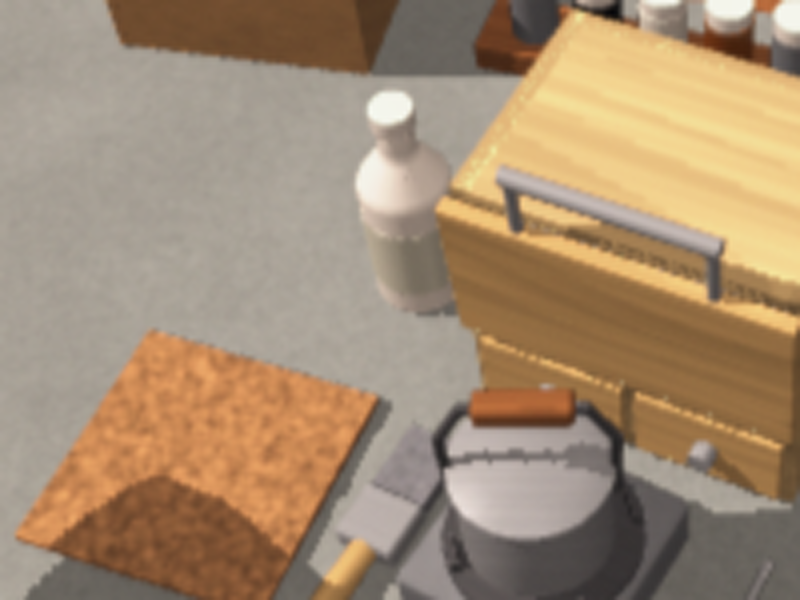

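View pics/scene_crop.png

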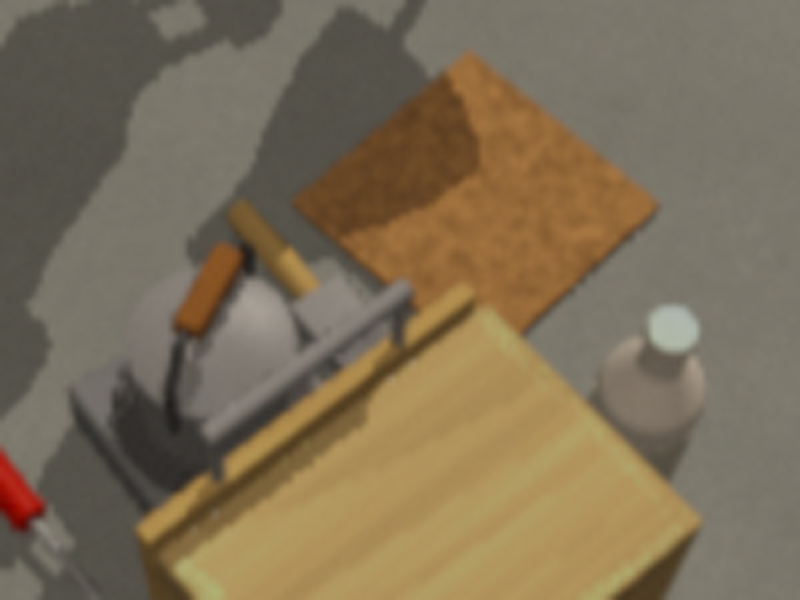

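Side crop: grip bar centre (522,407), flap bar ends (503,178) and (722,246), mat corners (153,332), (378,398), (18,540). Scene crop: grip centre (210,289), flap bar ends (405,290) and (210,445), mat corners (470,52), (658,207), (527,332), (295,202).

```bash
cat >> h.py <<'E'
def tri(rays):
    A=np.zeros((3,3));b=np.zeros(3)
    for o,d in rays:
        d=d/np.linalg.norm(d);P=np.eye(3)-np.outer(d,d);A+=P;b+=P@o
    x=np.linalg.solve(A,b); return x,[np.linalg.norm(np.cross(x-o,d/np.linalg.norm(d))) for o,d in rays]
E
python3 - <<'E'
from h import *
np.set_printoptions(precision=4,suppress=True)
S=ld("side");C=ld("scene")
s=lambda a,b:(155+(a+.5)/4-.5,125+(b+.5)/4-.5)
c=lambda a,b:(270+(a+.5)/(800/150)-.5,115+(b+.5)/(600/112)-.5)
print("mat side",[onz(S,*s(*p),.008) for p in[(153,332),(378,398),(18,540)]])
print("mat scene",[onz(C,*c(*p),.008) for p in[(470,52),(658,207),(527,332),(295,202)]])
for nm,a,b in[("grip",(522,407),(210,289)),("gripL",(472,408),(234,252)),("gripR",(574,407),(186,328)),("barL",(503,178),(405,290)),("barR",(722,246),(210,443))]:
    print(nm,tri([ray(S,*s(*a)),ray(C,*c(*b))]))
print("grip z.178",onz(S,*s(522,407),.178),onz(C,*c(210,289),.178))
for z in(.2,.212):
  print("cab front top side L,R", onz(S,*s(440,205),z),onz(S,*s(800,330),z),"scene",onz(C,*c(470,290),z),onz(C,*c(140,530),z))
E
```

```text
mat side [array([0.6295, 0.3612, 0.008 ]), array([0.6197, 0.1955, 0.008 ]), array([0.4602, 0.3698, 0.008 ])]
mat scene [array([0.4629, 0.3709, 0.008 ]), array([0.6306, 0.3592, 0.008 ]), array([0.6253, 0.2311, 0.008 ]), array([0.4541, 0.2045, 0.008 ])]
grip (array([0.5276, 0.0512, 0.1807]), [np.float64(0.0002848113645141819), np.float64(0.0002848113645142163)])
gripL (array([0.521 , 0.0772, 0.1789]), [np.float64(0.0001742319410114288), np.float64(0.00017423194101142122)])
gripR (array([0.5345, 0.0247, 0.1815]), [np.float64(1.7303432466382916e-05), np.float64(1.7303432466491797e-05)])
barL (array([0.6259, 0.0904, 0.2444]), [np.float64(0.0005329610911887295), np.float64(0.0005329610911886625)])
barR (array([ 0.611 , -0.0358,  0.2446]), [np.float64(0.0009712847176975145), np.float64(0.0009712847176975519)])
grip z.178 [0.5294 0.0523 0.178 ] [0.5265 0.052  0.178 ]
cab front top side L,R [0.6343 0.1354 0.2   ] [ 0.6024 -0.0807  0.2   ] scene [0.6367 0.1338 0.2   ] [ 0.6022 -0.08    0.2   ]
cab front top side L,R [0.6247 0.1304 0.212 ] [ 0.5934 -0.0823  0.212 ] scene [0.6403 0.1278 0.212 ] [ 0.6063 -0.0832  0.212 ]
```

Emit:
play_rows:
  gripper: [0,0,0,0.3,0.3,0.3,0.3,0.3]
  delta_pos:
    - [0,0,-2]
    - [0,0,-4]
    - [0,0,-6]
    - [0,0,-6]
    - [0,0,-6]
    - [0,0,-6]
    - [0,0,-6]
    - [0,0,-6]
  turn:
    - [-0.15,0,0]
    - [-0.3,0,0]
    - [-0.45,0,0]
    - [-0.6,0,0]
    - [-0.75,0,0]
    - [-0.8,0,0]
    - [-0.8,0,0]
    - [-0.8,0,0]

```text
time: 1.15
position: [0.1812, 0.5969, 0.2814]
tool_rot: [0.136, 0.911, 0.384, 0.057]
ft_force: [-0.5, -0.5, 0.7]
grip_width: 0.0308
grip_force: 0.0
```

```bash
python3 -c "
from h import *
o=robot.get_obs();print(o['q'].tolist(),o['position'].tolist(),o['tool_rot'].tolist())"
```

```text
[0.9987161484332264, 0.29051275713801167, 1.9949364567123198, 1.2010248681085938, 0.21157949988031993, -1.3881497159726643] [0.18115743000483236, 0.5968528827870149, 0.2814433967200782] [0.1359723298848691, 0.9113424397090928, 0.3843548062407585, 0.05690224960744316]
```

Emit:
play_rows:
  gripper: [0.3,0.3,0.3,0.3,0.3,0.3,0.3]
  delta_pos:
    - [0,0,0]
    - [0,0,0]
    - [0,0,0]
    - [0,0,0]
    - [0,0,0]
    - [0,0,0]
    - [0,0,0]
  turn:
    - [-0.15,0,0]
    - [-0.3,0,0]
    - [-0.45,0,0]
    - [-0.6,0,0]
    - [-0.75,0,0]
    - [-0.77,0,0]
    - [-0.77,0,0]

```text
time: 2.02
position: [0.2112, 0.6113, 0.3329]
tool_rot: [0.117, 0.744, 0.656, 0.044]
ft_force: [-0.7, 0.8, 0.1]
grip_width: 0.0305
grip_force: 0.0
```

```bash
python3 -c "
from h import *
o=robot.get_obs();print(o['q'].tolist(),o['position'].tolist(),o['tool_rot'].tolist())"
```

```text
[0.817444733931969, 0.5325074082197828, 2.250326666964535, 2.5542973783255585, 1.1308221319792293, -2.853715768587103] [0.2111632046823364, 0.6112708885836131, 0.33291961676937865] [0.11743859548749332, 0.7438989348016259, 0.6564462600950691, 0.0435988382658066]
```

```bash
cat > kin.py <<'E'
import numpy as np
from scipy.spatial.transform import Rotation as Ro
from scipy.optimize import least_squares
D=[([1.09755379,5.28261962e-01,1.43358858,-2.02903847e-05,1.18141285,-1.78459987e-01],[0.18127819,0.59755184,0.22179687],[1.46854324e-01,9.89157778e-01,-7.94415371e-04,-2.58526043e-04]),
([0.9987161484332264,0.29051275713801167,1.9949364567123198,1.2010248681085938,0.21157949988031993,-1.3881497159726643],[0.18115743000483236,0.5968528827870149,0.2814433967200782],[0.1359723298848691,0.9113424397090928,0.3843548062407585,0.05690224960744316]),
([0.817444733931969,0.5325074082197828,2.250326666964535,2.5542973783255585,1.1308221319792293,-2.853715768587103],[0.2111632046823364,0.6112708885836131,0.33291961676937865],[0.11743859548749332,0.7438989348016259,0.6564462600950691,0.0435988382658066])]
def fk(q,p,s4=1,s6=1,off=np.pi/2):
    a1,d1,L2,L3,e,d6=p
    R1=Ro.from_euler('z',q[0]);R2=R1*Ro.from_euler('y',q[1]);R3=R2*Ro.from_euler('y',q[2])
    R=R3*Ro.from_euler('z',s4*q[3])*Ro.from_euler('y',q[4])*Ro.from_euler('z',s6*q[5]+off)
    return R1.apply([a1,0,d1])+R2.apply([0,0,L2])+R3.apply([e,0,L3])+R.apply([0,0,d6]),R
best=None
for s4 in(1,-1):
  for s6 in(1,-1):
    for off in(np.pi/2,-np.pi/2):
      er=sum((fk(q,[0]*6,s4,s6,off)[1].inv()*Ro.from_quat(r)).magnitude() for q,_,r in D)
      if best is None or er<best[0]: best=(er,s4,s6,off)
sg=best[1:]
sol=least_squares(lambda p:np.r_[np.concatenate([fk(q,p,*sg)[0]-x for q,x,_ in D]),1e-4*(p-[0,.33,.35,.35,0,.25])],[0,.33,.35,.35,0,.25])
P=sol.x
LO=np.array([-3.08,-.75,.22,-1.43,0,-2.85]);HI=np.array([3.08,2.2,2.44,4.57,2.65,2.85])
def ik(pos,R,tries=30,seed=None):
    rng=np.random.default_rng(0);out=[]
    for i in range(tries):
        x0=rng.uniform(LO,HI) if seed is None or i else np.array(seed)
        def f(q):
            x,r=fk(q,P,*sg); return np.r_[(x-pos)*5,(r.inv()*R).as_rotvec()]
        s=least_squares(f,np.clip(x0,LO+.01,HI-.01),bounds=(LO,HI))
        if s.cost<1e-5 and not any(np.allclose(s.x,o,atol=.05) for o in out): out.append(s.x)
    return out
E
python3 - <<'E'
from kin import *
np.set_printoptions(precision=3,suppress=True)
print(best,P,[np.linalg.norm(fk(q,P,*sg)[0]-x) for q,x,_ in D])
def hor(h,pitch=0,flip=False):  # tool z heading h horizontal, tool y = up (or down)
    z=np.array([np.cos(h)*np.cos(pitch),np.sin(h)*np.cos(pitch),-np.sin(pitch)]); y=np.array([np.cos(h)*np.sin(pitch),np.sin(h)*np.sin(pitch),np.cos(pitch)])*(-1 if flip else 1); x=np.cross(y,z)
    return Ro.from_matrix(np.c_[x,y,z])
for h in(.25,.0,-.25,-.5,.5):
  for fl in(0,1):
    for pos in([.538,.052,.178],[.538,.052,.25]):
      print(h,fl,pos,ik(np.array(pos),hor(h,0,fl),12))
E
```

```text
(5.441379240817439e-09, 1, 1, 1.5707963267948966) [-0.628  0.25   1.09   0.795  0.112  0.57 ] [np.float64(0.11120786899983161), np.float64(0.060154535541759535), np.float64(0.02216451178985593)]
0.25 0 [0.538, 0.052, 0.178] []
0.25 0 [0.538, 0.052, 0.25] []
0.25 1 [0.538, 0.052, 0.178] [array([-1.732,  0.844,  2.279,  1.16 ,  1.578,  0.017])]
0.25 1 [0.538, 0.052, 0.25] [array([-1.732,  0.744,  2.283,  1.162,  1.616,  0.105])]
0.0 0 [0.538, 0.052, 0.178] []
0.0 0 [0.538, 0.052, 0.25] []
0.0 1 [0.538, 0.052, 0.178] [array([ 2.125,  0.85 ,  2.315, -1.016,  1.559,  0.02 ])]
0.0 1 [0.538, 0.052, 0.25] [array([ 2.125,  0.746,  2.32 , -1.018,  1.611, -0.065])]
-0.25 0 [0.538, 0.052, 0.178] []
-0.25 0 [0.538, 0.052, 0.25] []
-0.25 1 [0.538, 0.052, 0.178] [array([ 1.646,  0.837,  2.151, -1.25 ,  1.62 , -0.146])]
-0.25 1 [0.538, 0.052, 0.25] [array([ 1.646,  0.749,  2.154, -1.255,  1.646, -0.226])]
-0.5 0 [0.538, 0.052, 0.178] [array([ 1.455,  0.85 ,  1.981, -1.202,  1.685,  2.85 ])]
-0.5 0 [0.538, 0.052, 0.25] [array([ 1.456,  0.775,  1.985, -1.211,  1.711,  2.785])]
-0.5 1 [0.538, 0.052, 0.178] [array([ 1.456,  0.851,  1.981, -1.202,  1.685, -0.288])]
-0.5 1 [0.538, 0.052, 0.25] [array([ 1.456,  0.775,  1.985, -1.211,  1.711, -0.356])]
0.5 0 [0.538, 0.052, 0.178] []
0.5 0 [0.538, 0.052, 0.25] []
0.5 1 [0.538, 0.052, 0.178] [array([-1.403,  0.838,  2.112,  1.245,  1.633,  0.182])]
0.5 1 [0.538, 0.052, 0.25] [array([-1.403,  0.753,  2.116,  1.25 ,  1.659,  0.259])]
```

Emit:
play_rows:
  gripper: [0.3,0.3,0.3,0.3,0.3,0.3,0.3,0.3,0.3,0.3]
  delta_pos:
    - [0,0,0]
    - [0,0,0]
    - [0,0,0]
    - [0,0,0]
    - [0,0,0]
    - [0,0,0]
    - [0,0,0]
    - [0,0,0]
    - [0,0,0]
    - [0,0,0]
  turn:
    - [0,0,0.18]
    - [0,0,0.36]
    - [0,0,0.54]
    - [0,0,0.72]
    - [0,0,0.9]
    - [0,0,1.08]
    - [0,0,1.26]
    - [0,0,1.44]
    - [0,0,1.5]
    - [0,0,1.5]

```text
time: 3.28
position: [0.2107, 0.6119, 0.3335]
tool_rot: [0.592, 0.466, 0.51, -0.415]
ft_force: [-0.4, -0.7, 1.5]
grip_width: 0.0306
grip_force: 0.0
```

```bash
python3 -c "
from h import *
o=robot.get_obs();print((o['q'].tolist(),o['position'].tolist(),o['tool_rot'].tolist()))"
```

```text
([0.819023142885768, 0.5299262772779967, 2.2482970808229603, 2.5531801181524267, 1.1257877615201917, -1.3547832704721283], [0.21067022663526266, 0.6119494881641776, 0.3334840791577897], [0.5920992093538426, 0.4660142218087156, 0.5102439917349252, -0.4146086591630488])
```

Emit:
play_rows:
  gripper: [0.3,0.3,0.3,0.3,0.3,0.3,0.3,0.3,0.3,0.3]
  delta_pos:
    - [-2,0,0]
    - [-4,0,0]
    - [-6,0,0]
    - [-6,0,0]
    - [-6,0,0]
    - [-6,0,0]
    - [-6,0,0]
    - [-6,0,0]
    - [-6,0,0]
    - [-6,0,0]
  turn:
    - [0,0,0.18]
    - [0,0,0.36]
    - [0,0,0.54]
    - [0,0,0.72]
    - [0,0,0.9]
    - [0,0,1.08]
    - [0,0,1.26]
    - [0,0,1.44]
    - [0,0,1.6]
    - [0,0,1.6]

```text
time: 4.53
position: [0.2079, 0.6043, 0.2741]
tool_rot: [0.747, -0.099, 0.059, -0.655]
ft_force: [0.4, 0.2, -0.4]
grip_width: 0.0303
grip_force: 0.0
```

```bash
python3 -c "
from h import *
o=robot.get_obs();print((o['q'].tolist(),o['position'].tolist(),o['tool_rot'].tolist()))"
```

```text
([0.8090009562020352, 0.7146932659918721, 2.301320930249392, 2.58890505942817, 1.3278726975231074, 0.1091500546015023], [0.20792584440094816, 0.6043083881338854, 0.27411554299426777], [0.7468123603617601, -0.0992939471752771, 0.05873707146476409, -0.6549518813630456])
```

```bash
python3 - <<'E'
s=open('kin.py').read()
i=s.index("def fk");j=s.index("LO=np")
d=s[:i].rstrip()[:-1]+""",
([0.819023142885768,0.5299262772779967,2.2482970808229603,2.5531801181524267,1.1257877615201917,-1.3547832704721283],[0.21067022663526266,0.6119494881641776,0.3334840791577897],[0.5920992093538426,0.4660142218087156,0.5102439917349252,-0.4146086591630488]),
([0.8090009562020352,0.7146932659918721,2.301320930249392,2.58890505942817,1.3278726975231074,0.1091500546015023],[0.20792584440094816,0.6043083881338854,0.27411554299426777],[0.7468123603617601,-0.0992939471752771,0.05873707146476409,-0.6549518813630456])]
# p: a1,b,d1,L2x,L2,e,L3,w4x,w4y,w5x,d6
def cols(q):
    I=np.eye(3)
    R1=Ro.from_euler('z',q[0]);R2=R1*Ro.from_euler('y',q[1]);R3=R2*Ro.from_euler('y',q[2]);R4=R3*Ro.from_euler('z',q[3]);R5=R4*Ro.from_euler('y',q[4])
    R=R5*Ro.from_euler('z',q[5]+np.pi/2)
    A=np.c_[R1.apply(I[0]),R1.apply(I[1]),I[2],R2.apply(I[0]),R2.apply(I[2]),R3.apply(I[0]),R3.apply(I[2]),R4.apply(I[0]),R4.apply(I[1]),R5.apply(I[0]),R5.apply(I[2])]
    return A,R
P0=np.array([0,.1,.33,0,.35,0,.35,0,0,0,.25])
lam=3e-3
A=np.vstack([cols(q)[0] for q,_,_ in D]+[lam*np.eye(11)]);B=np.r_[np.concatenate([x for _,x,_ in D]),lam*P0]
P=np.linalg.lstsq(A,B,rcond=None)[0]
sg=()
def fk(q,p):
    A,R=cols(q); return A@p,R
"""
open('kin.py','w').write(d+s[j:])
E
python3 - <<'E'
from kin import *
np.set_printoptions(precision=4,suppress=True)
print(P,[np.linalg.norm(fk(q,P)[0]-x) for q,x,_ in D])
print(np.linalg.svd(A[:15])[1])
E
```

```text
[ 0.001   0.1114  0.2744  0.0021  0.5864  0.114   0.3897 -0.0003 -0.0004
  0.0003  0.3043] [np.float64(2.0398006347026596e-05), np.float64(3.1073566272759355e-05), np.float64(2.8301533297275215e-05), np.float64(3.0221287908430672e-05), np.float64(3.984344709739788e-05)]
[4.4461 4.1159 3.2914 1.8979 1.6413 0.7165 0.5639 0.536  0.1974 0.0675
 0.0175]
```

```bash
cat >> kin.py <<'E'
def hor(h,flip=False):
    z=np.array([np.cos(h),np.sin(h),0]); y=np.array([0,0,-1. if flip else 1.]); return Ro.from_matrix(np.c_[np.cross(y,z),y,z])
E
python3 - <<'E'
from kin import *
np.set_printoptions(precision=2,suppress=True)
for h in(.5,.25,0,-.25,-.5,-.8):
  for fl in(0,1):
    for pos in([.538,.052,.178],[.538,.052,.25]):
      print(h,fl,pos,ik(np.array(pos),hor(h,fl),14))
E
```

```text
0.5 0 [0.538, 0.052, 0.178] [array([-0.73,  1.25,  2.42,  1.87,  1.74,  2.64])]
0.5 0 [0.538, 0.052, 0.25] []
0.5 1 [0.538, 0.052, 0.178] [array([-0.73,  1.25,  2.42,  1.87,  1.74, -0.5 ])]
0.5 1 [0.538, 0.052, 0.25] []
0.25 0 [0.538, 0.052, 0.178] []
0.25 0 [0.538, 0.052, 0.25] []
0.25 1 [0.538, 0.052, 0.178] []
0.25 1 [0.538, 0.052, 0.25] []
0 0 [0.538, 0.052, 0.178] []
0 0 [0.538, 0.052, 0.25] []
0 1 [0.538, 0.052, 0.178] []
0 1 [0.538, 0.052, 0.25] []
-0.25 0 [0.538, 0.052, 0.178] []
-0.25 0 [0.538, 0.052, 0.25] []
-0.25 1 [0.538, 0.052, 0.178] []
-0.25 1 [0.538, 0.052, 0.25] []
-0.5 0 [0.538, 0.052, 0.178] []
-0.5 0 [0.538, 0.052, 0.25] []
-0.5 1 [0.538, 0.052, 0.178] [array([0.29, 1.13, 2.29, 3.95, 1.77, 0.2 ])]
-0.5 1 [0.538, 0.052, 0.25] [array([0.29, 0.93, 2.32, 3.94, 1.65, 0.08])]
-0.8 0 [0.538, 0.052, 0.178] []
-0.8 0 [0.538, 0.052, 0.25] []
-0.8 1 [0.538, 0.052, 0.178] [array([ 0.43,  1.04,  2.07,  4.37,  1.56, -0.04])]
-0.8 1 [0.538, 0.052, 0.25] [array([ 0.43,  0.86,  2.09,  4.37,  1.51, -0.18])]
```

```bash
cat > plan.py <<'E'
from h import robot
from kin import *
np.set_printoptions(precision=3,suppress=True)
def plan(targets):
    """targets: list of (pos,R); prints cumulative deltas (cm, tool axes at start) & turn, and checks IK along the way"""
    o=robot.get_obs();p0=o["position"];R0=Ro.from_quat(o["tool_rot"]);q=o["q"];print("t",o["time"],"pos",p0,"q",q)
    pa,Ra=p0,R0
    for p,R in targets:
        p=np.array(p);
        rv=(Ra.inv()*R).as_rotvec();n=10;mx=0
        for k in range(1,n+1):
            pk=pa+(p-pa)*k/n;Rk=Ra*Ro.from_rotvec(rv*k/n)
            s=ik(pk,Rk,1,q)
            if not s: print("  IK fail at",k/n,pk);break
            mx=max(mx,np.abs(s[0]-q).max());q=s[0]
        print("delta",R0.inv().apply(p-p0)*100,"turn",(R0.inv()*R).as_rotvec(),"q",q,"maxstep",mx)
        pa,Ra=p,R
E
python3 - <<'E'
from plan import *
o=robot.get_obs();print(Ro.from_quat(o["tool_rot"]).as_matrix())
H=hor(-.5,1)
plan([((.35,.45,.3),hor(.5,1)),((.40,.13,.28),H),((.440,.1,.179),H),((.5365,.0474,.179),H),((.5365,.0474,.215),H),((.55,.278,.215),H),((.55,.278,.14),H)])
plan([((.35,.45,.3),hor(.5,1)),((.40,.13,.28),hor(-.4,1)),((.537,.05,.179),hor(-.4,1)),((.537,.05,.215),hor(-.4,1))])
E
```

```text
[[ 0.973 -0.071  0.218]
 [-0.225 -0.122  0.967]
 [-0.042 -0.99  -0.135]]
t 4.525 pos [0.208 0.604 0.274] q [0.809 0.715 2.301 2.589 1.328 0.109]
delta [ 17.195  -1.688 -12.171] turn [0.145 0.845 0.017] q [0.942 0.788 2.378 3.584 1.593 0.01 ] maxstep 0.10209077387754784
delta [ 29.355   3.85  -41.742] turn [0.134 1.843 0.096] q [0.748 0.872 2.407 4.393 1.614 0.131] maxstep 0.11438079537177703
delta [ 34.352  13.93  -42.406] turn [0.134 1.843 0.096] q [0.577 1.207 2.381 4.26  1.777 0.399] maxstep 0.03730065758426482
delta [ 44.93   13.885 -45.388] turn [0.134 1.843 0.096] q [0.278 1.138 2.298 3.942 1.779 0.21 ] maxstep 0.03426963555681395
delta [ 44.777  10.321 -45.875] turn [0.134 1.843 0.096] q [0.278 1.037 2.32  3.932 1.724 0.153] maxstep 0.010434537845686487
delta [ 40.897   7.403 -23.291] turn [0.134 1.843 0.096] q [ 0.761  0.937  1.865  4.42   1.469 -0.325] maxstep 0.06732266143592591
delta [ 41.215  14.828 -22.277] turn [0.134 1.843 0.096] q [ 0.761  1.088  1.829  4.41   1.503 -0.215] maxstep 0.015208193655447566
t 4.525 pos [0.208 0.604 0.274] q [0.809 0.715 2.301 2.589 1.328 0.109]
delta [ 17.195  -1.688 -12.171] turn [0.145 0.845 0.017] q [0.942 0.788 2.378 3.584 1.593 0.01 ] maxstep 0.10209077387754784
  IK fail at 0.3 [0.365 0.354 0.294]
delta [ 29.355   3.85  -41.742] turn [0.136 1.743 0.087] q [0.947 0.826 2.426 3.771 1.66  0.065] maxstep 0.09557805666024377
  IK fail at 0.1 [0.414 0.122 0.27 ]
delta [ 44.92   13.849 -45.126] turn [0.136 1.743 0.087] q [0.947 0.826 2.426 3.771 1.66  0.065] maxstep 0
delta [ 44.767  10.286 -45.613] turn [0.136 1.743 0.087] q [0.208 1.086 2.388 3.776 1.842 0.195] maxstep 0.7389869172129596
```

Emit:
play_rows:
  gripper: [0.3,0.3,0.3,0.3,0.3,0.3,0.3,0.3,0.3,0.3,0.3,0.3]
  delta_pos:
    - [3.4,-0.3,-2.4]
    - [6.9,-0.7,-4.9]
    - [10.3,-1,-7.3]
    - [13.8,-1.4,-9.7]
    - [17.2,-1.7,-12.2]
    - [19.2,-0.8,-17.1]
    - [21.2,0.1,-22]
    - [23.3,1,-27]
    - [25.3,2,-32]
    - [27.3,3,-37]
    - [29.4,3.85,-41.7]
    - [29.4,3.85,-41.7]
  turn:
    - [0.03,0.17,0]
    - [0.06,0.34,0.01]
    - [0.09,0.51,0.01]
    - [0.12,0.68,0.015]
    - [0.145,0.845,0.02]
    - [0.143,1.01,0.03]
    - [0.141,1.18,0.045]
    - [0.139,1.34,0.06]
    - [0.137,1.51,0.07]
    - [0.135,1.68,0.085]
    - [0.134,1.843,0.096]
    - [0.134,1.843,0.096]

```text
time: 6.02
position: [0.4012, 0.129, 0.2787]
tool_rot: [-0.361, 0.609, -0.609, 0.358]
ft_force: [-1.3, 0.5, -0.0]
grip_width: 0.0306
grip_force: 0.0
```

```bash
python3 - <<'E'
from plan import *
H=hor(-.5,1)
plan([((.440,.1,.179),H),((.5365,.0474,.179),H)])
E
```

```text
t 6.025 pos [0.401 0.129 0.279] q [0.751 0.869 2.399 4.399 1.607 0.117]
delta [0.642 9.96  4.826] turn [ 0.003 -0.004  0.002] q [0.577 1.207 2.381 4.26  1.777 0.399] maxstep 0.04522067549273692
delta [ 0.582  9.928 15.816] turn [ 0.003 -0.004  0.002] q [0.278 1.138 2.298 3.942 1.779 0.21 ] maxstep 0.03426963555680973
```

Emit:
play_rows:
  gripper: [0.3,0.3,0.3,0.3,0.3]
  delta_pos:
    - [0.2,3,1.5]
    - [0.4,6,3]
    - [0.6,9,4.5]
    - [0.6,10,4.8]
    - [0.6,10,4.8]
  turn:
    - [0,0,0]
    - [0,0,0]
    - [0,0,0]
    - [0,0,0]
    - [0,0,0]

```text
time: 6.65
position: [0.439, 0.1024, 0.1789]
tool_rot: [-0.362, 0.609, -0.608, 0.36]
ft_force: [-0.5, 0.3, 0.2]
grip_width: 0.0303
grip_force: 0.0
```

```bash
python3 - <<'E'
from plan import *
from h import *
H=hor(-.5,1)
plan([((.5365,.0474,.179),H)])
snap(("side","scene"))
a=cv2.resize(ld("side")["color"][120:300,130:370,::-1],(400,300),interpolation=cv2.INTER_CUBIC)
b=cv2.resize(ld("scene")["color"][80:230,230:430,::-1],(400,300),interpolation=cv2.INTER_CUBIC)
cv2.imwrite("pics/pre.png",np.hstack([a,b]))
E
```

```text
t 6.65 pos [0.439 0.102 0.179] q [0.592 1.198 2.374 4.27  1.762 0.384]
delta [ 0.156 -0.041 11.189] turn [0.003 0.    0.002] q [0.278 1.138 2.298 3.942 1.779 0.21 ] maxstep 0.04163562455737424
```

View pics/pre.png

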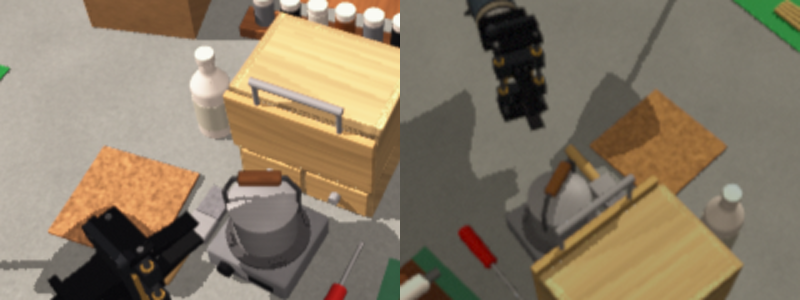

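The tool is horizontal in front of the pot, with the fingers pointing at the grip, at about (260,178) in the left view and (560,178) in the right. The bystanders are untouched.

Emit:
play_rows:
  gripper: [0.3,0.3,0.3,0.3,0.3,0.3]
  delta_pos:
    - [0.05,0,3]
    - [0.1,0,6]
    - [0.15,0,9]
    - [0.15,0,10.5]
    - [0.15,0,11.2]
    - [0.15,0,11.2]
  turn:
    - [0,0,0]
    - [0,0,0]
    - [0,0,0]
    - [0,0,0]
    - [0,0,0]
    - [0,0,0]

```text
time: 7.5
position: [0.5365, 0.0471, 0.1798]
tool_rot: [-0.361, 0.609, -0.608, 0.36]
ft_force: [-0.0, -0.2, 0.6]
grip_width: 0.0305
grip_force: 0.0
```

```bash
python3 - <<'E'
from h import *
o=robot.get_obs();print(o["position"],o["ft_force"])
snap(("side","scene"))
a=cv2.resize(ld("side")["color"][150:270,190:350,::-1],(400,300),interpolation=cv2.INTER_CUBIC)
b=cv2.resize(ld("scene")["color"][110:230,240:400,::-1],(400,300),interpolation=cv2.INTER_CUBIC)
cv2.imwrite("pics/at.png",np.hstack([a,b]))
E
```

```text
[0.53654978 0.04709921 0.17975387] [-0.01765941 -0.24422428  0.63033799]
```

View pics/at.png

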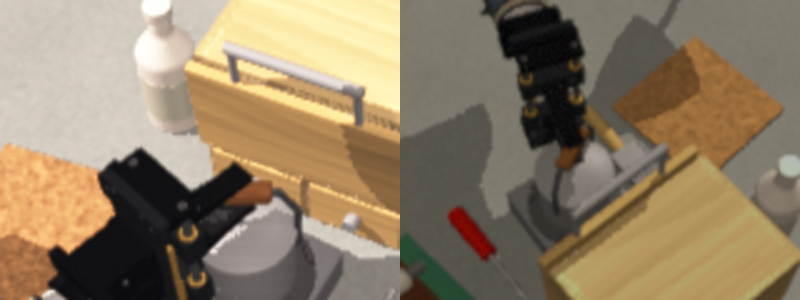

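The fingers straddle the grip bar, visible at (248,192) left and (570,155) right, and there is no contact force. Next I close and lift.

Emit:
play_rows:
  gripper: [1,1,1,1,1]
  delta_pos:
    - [0,0,0]
    - [0,0,0]
    - [0,0,0]
    - [0,0,0]
    - [0,0,0]
  turn:
    - [0,0,0]
    - [0,0,0]
    - [0,0,0]
    - [0,0,0]
    - [0,0,0]
  squeeze: 40

```text
time: 8.22
position: [0.5367, 0.047, 0.1782]
tool_rot: [-0.362, 0.609, -0.607, 0.36]
ft_force: [-0.6, 1.9, -1.6]
grip_width: 0.0162
grip_force: 40.0
```

Emit:
play_rows:
  gripper: [1,1,1,1,1,1,1]
  delta_pos:
    - [0,-0.3,0]
    - [0,-0.8,0]
    - [0,-1.5,0]
    - [0,-2.3,0]
    - [0,-3,0]
    - [0,-3.5,0]
    - [0,-3.5,0]
  turn:
    - [0,0,0]
    - [0,0,0]
    - [0,0,0]
    - [0,0,0]
    - [0,0,0]
    - [0,0,0]
    - [0,0,0]

```text
time: 9.1
position: [0.5368, 0.0468, 0.2143]
tool_rot: [-0.361, 0.609, -0.607, 0.36]
ft_force: [0.3, 0.2, -5.4]
grip_width: 0.0156
grip_force: 40.0
```

```bash
python3 - <<'E'
from plan import *
from h import *
snap(("side","scene"))
a=cv2.resize(ld("side")["color"][150:270,190:350,::-1],(400,300),interpolation=cv2.INTER_CUBIC)
b=cv2.resize(ld("scene")["color"][110:230,240:400,::-1],(400,300),interpolation=cv2.INTER_CUBIC)
cv2.imwrite("pics/lift.png",np.hstack([a,b]))
H=hor(-.5,1)
plan([((.5495,.278,.215),H),((.5495,.278,.14),H)])
E
```

```text
t 9.2 pos [0.537 0.047 0.214] q [0.282 1.037 2.317 3.935 1.718 0.15 ]
delta [-20.888  -0.113  -9.987] turn [ 0.003 -0.001  0.   ] q [ 0.762  0.937  1.866  4.42   1.47  -0.324] maxstep 0.06256917797678369
delta [-20.89    7.387  -9.963] turn [ 0.003 -0.001  0.   ] q [ 0.762  1.088  1.83   4.411  1.503 -0.214] maxstep 0.015215642863267598
```

View pics/lift.png

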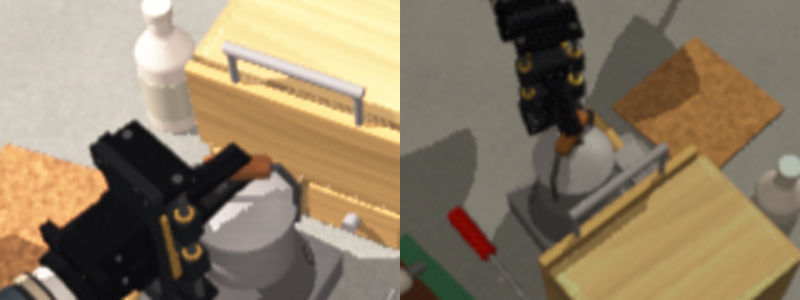

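The pot hangs upright and clear of the warmer (about 5.5 N), so I carry it left over the mat.

Emit:
play_rows:
  gripper: [1,1,1,1,1,1,1,1,1,1,1,1]
  delta_pos:
    - [-0.8,0,-0.4]
    - [-2.3,0,-1.1]
    - [-4.5,0,-2.2]
    - [-7,0,-3.4]
    - [-9.5,0,-4.6]
    - [-12,0,-5.8]
    - [-14.5,0,-7]
    - [-17,0,-8.2]
    - [-19,0,-9.1]
    - [-20.3,0,-9.7]
    - [-20.9,0,-10]
    - [-20.9,0,-10]
  turn:
    - [0,0,0]
    - [0,0,0]
    - [0,0,0]
    - [0,0,0]
    - [0,0,0]
    - [0,0,0]
    - [0,0,0]
    - [0,0,0]
    - [0,0,0]
    - [0,0,0]
    - [0,0,0]
    - [0,0,0]

```text
time: 10.7
position: [0.5491, 0.2779, 0.2136]
tool_rot: [-0.361, 0.609, -0.608, 0.359]
ft_force: [-0.7, -0.6, -4.6]
grip_width: 0.0157
grip_force: 40.0
```

Emit:
play_rows:
  gripper: [1,1,1,1,1,1,1,1,1]
  delta_pos:
    - [0,0.6,0]
    - [0,1.8,0]
    - [0,3.2,0]
    - [0,4.6,0]
    - [0,5.6,0]
    - [0,6.3,0]
    - [0,6.8,0]
    - [0,7,0]
    - [0,7,0]
  turn:
    - [0,0,0]
    - [0,0,0]
    - [0,0,0]
    - [0,0,0]
    - [0,0,0]
    - [0,0,0]
    - [0,0,0]
    - [0,0,0]
    - [0,0,0]

```text
time: 11.82
position: [0.5492, 0.2783, 0.1441]
tool_rot: [-0.361, 0.609, -0.607, 0.36]
ft_force: [-0.1, -0.2, -5.0]
grip_width: 0.0158
grip_force: 40.0
```

```bash
python3 - <<'E'
from plan import *
from h import *
snap(("side","scene"))
a=cv2.resize(ld("side")["color"][150:300,120:320,::-1],(400,300),interpolation=cv2.INTER_CUBIC)
b=cv2.resize(ld("scene")["color"][80:230,250:450,::-1],(400,300),interpolation=cv2.INTER_CUBIC)
cv2.imwrite("pics/mat.png",np.hstack([a,b]))
print(robot.get_obs()["position"],robot.get_obs()["ft_force"])
E
```

```text
[0.549 0.278 0.144] [-0.925 -0.916 -5.724]
```

View pics/mat.png

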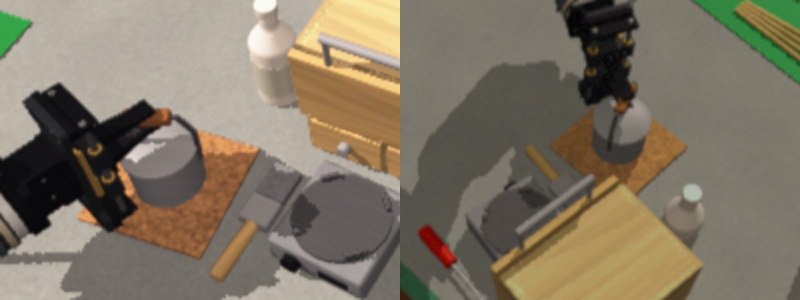

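The pot is centred over the mat, about 8 mm up. I lower it slowly until I feel contact.

Emit:
play_rows:
  gripper: [1,1,1,1,1]
  delta_pos:
    - [0,0.2,0]
    - [0,0.4,0]
    - [0,0.6,0]
    - [0,0.6,0]
    - [0,0.6,0]
  turn:
    - [0,0,0]
    - [0,0,0]
    - [0,0,0]
    - [0,0,0]
    - [0,0,0]

```text
time: 12.55
position: [0.5492, 0.2782, 0.1378]
tool_rot: [-0.361, 0.609, -0.607, 0.36]
ft_force: [-0.3, 0.5, -5.4]
grip_width: 0.016
grip_force: 40.0
```

Emit:
play_rows:
  gripper: [1,1,1,1]
  delta_pos:
    - [0,0.1,0]
    - [0,0.2,0]
    - [0,0.2,0]
    - [0,0.2,0]
  turn:
    - [0,0,0]
    - [0,0,0]
    - [0,0,0]
    - [0,0,0]

```text
time: 13.05
position: [0.5492, 0.2783, 0.1361]
tool_rot: [-0.361, 0.609, -0.608, 0.36]
ft_force: [-0.0, 0.1, -4.4]
grip_width: 0.0157
grip_force: 40.0
```

Emit:
play_rows:
  gripper: [1,1,1]
  delta_pos:
    - [0,0.05,0]
    - [0,0.1,0]
    - [0,0.1,0]
  turn:
    - [0,0,0]
    - [0,0,0]
    - [0,0,0]

```text
time: 13.42
position: [0.5492, 0.2783, 0.1361]
tool_rot: [-0.361, 0.608, -0.608, 0.361]
ft_force: [-2.6, 0.9, 0.8]
grip_width: 0.0159
grip_force: 40.0
```

Emit:
play_rows:
  gripper: [1,1,1]
  delta_pos:
    - [0,0.05,0]
    - [0,0.1,0]
    - [0,0.1,0]
  turn:
    - [0,0,0]
    - [0,0,0]
    - [0,0,0]

```text
time: 13.8
position: [0.5492, 0.2784, 0.1361]
tool_rot: [0.36, -0.608, 0.609, -0.361]
ft_force: [-3.0, 1.1, 7.1]
grip_width: 0.0158
grip_force: 40.0
```

It is seated, so I ease off the load, release, then back straight out.

Emit:
play_rows:
  gripper: [1,0.3,0.3,0.3,0.3,0.3]
  delta_pos:
    - [0,-0.1,0]
    - [0,-0.1,0]
    - [0,-0.1,0]
    - [0,-0.1,0]
    - [0,-0.1,0]
    - [0,-0.1,0]
  turn:
    - [0,0,0]
    - [0,0,0]
    - [0,0,0]
    - [0,0,0]
    - [0,0,0]
    - [0,0,0]

```text
time: 14.55
position: [0.5492, 0.2782, 0.1347]
tool_rot: [-0.361, 0.609, -0.607, 0.36]
ft_force: [-0.3, -0.5, -0.1]
grip_width: 0.0301
grip_force: 0.0
```

Emit:
play_rows:
  gripper: [0.3,0.3,0.3,0.3,0.3,0.3]
  delta_pos:
    - [0,0,-1]
    - [0,0,-3]
    - [0,0,-6]
    - [0,0,-9]
    - [0,0,-11]
    - [0,0,-11]
  turn:
    - [0,0,0]
    - [0,0,0]
    - [0,0,0]
    - [0,0,0]
    - [0,0,0]
    - [0,0,0]

```text
time: 15.3
position: [0.4645, 0.3219, 0.1348]
tool_rot: [0.368, -0.603, 0.605, -0.367]
ft_force: [-0.2, 0.6, 0.2]
grip_width: 0.0303
grip_force: 0.0
```

```bash
cat >> kin.py <<'E'
def down(h):
    """tool z down, tool y along heading h"""
    y=np.array([np.cos(h),np.sin(h),0]);z=np.array([0,0,-1.]);return Ro.from_matrix(np.c_[np.cross(y,z),y,z])
E
python3 - <<'E'
from plan import *
print(robot.get_obs()["q"])
for h in(-.118,np.pi-.118):
  for pos in([.6185,.027,.235],[.461,.046,.066]):
    print(h,pos,ik(np.array(pos),down(h),25))
H=hor(-.5,1)
for h in(-.118,np.pi-.118):
  for mid in((.42,.25,.35),(.45,.2,.4),(.4,.35,.4)):
    plan([(mid,H),((.55,.1,.35),down(h))])
E
```

```text
[ 0.951  1.1    1.846  4.572  1.544 -0.196]
-0.118 [0.6185, 0.027, 0.235] [array([-0.137,  0.506,  1.435, -0.   ,  1.201, -0.019])]
-0.118 [0.461, 0.046, 0.066] [array([-0.142,  0.596,  1.966, -0.   ,  0.58 , -0.024])]
3.0235926535897932 [0.6185, 0.027, 0.235] []
3.0235926535897932 [0.461, 0.046, 0.066] []
t 15.3 pos [0.465 0.322 0.135] q [ 0.951  1.1    1.846  4.572  1.544 -0.196]
  IK fail at 0.4 [0.447 0.293 0.221]
delta [  8.47  -21.506  -0.634] turn [-0.001  0.023  0.002] q [ 0.944  0.97   1.942  4.57   1.539 -0.228] maxstep 0.044323494651274054
  IK fail at 0.1 [0.433 0.235 0.35 ]
delta [ 15.831 -21.477  17.8  ] turn [-0.369  2.027  2.026] q [ 0.944  0.97   1.942  4.57   1.539 -0.228] maxstep 0
t 15.3 pos [0.465 0.322 0.135] q [ 0.951  1.1    1.846  4.572  1.544 -0.196]
delta [ 11.543 -26.497   4.33 ] turn [-0.001  0.023  0.002] q [ 0.795  0.482  2.126  4.473  1.432 -0.517] maxstep 0.07175482514287967
  IK fail at 0.1 [0.46  0.19  0.395]
delta [ 15.831 -21.477  17.8  ] turn [-0.369  2.027  2.026] q [ 0.795  0.482  2.126  4.473  1.432 -0.517] maxstep 0
t 15.3 pos [0.465 0.322 0.
[... 819 characters left out ...]
2  1.544 -0.196]
delta [ 11.543 -26.497   4.33 ] turn [-0.001  0.023  0.002] q [ 0.795  0.482  2.126  4.473  1.432 -0.517] maxstep 0.07175482514287967
  IK fail at 0.2 [0.47 0.18 0.39]
delta [ 15.831 -21.477  17.8  ] turn [-1.553 -0.283 -0.28 ] q [ 0.74   0.371  2.116  4.519  1.23  -0.677] maxstep 0.2012490957266937
t 15.3 pos [0.465 0.322 0.135] q [ 0.951  1.1    1.846  4.572  1.544 -0.196]
  IK fail at 0.1 [0.458 0.325 0.161]
delta [  0.511 -26.525  -6.996] turn [-0.001  0.023  0.002] q [ 0.951  1.1    1.846  4.572  1.544 -0.196] maxstep 0
  IK fail at 0.1 [0.415 0.325 0.395]
delta [ 15.831 -21.477  17.8  ] turn [-1.553 -0.283 -0.28 ] q [ 0.951  1.1    1.846  4.572  1.544 -0.196] maxstep 0
```

```bash
cat > jpath.py <<'E'
from plan import *
def rows(way,ns):
    q0=np.array(robot.get_obs()["q"]);p0,R0=fk(q0,P);pa,Ra=p0,R0;qa=q0
    for w,n in zip(way,ns):
        w=np.array(w)
        for k in range(1,n+1):
            q=qa+(w-qa)*k/n;p,R=fk(q,P)
            st=np.linalg.norm(p-pa)*1000,(Ra.inv()*R).magnitude();pa,Ra=p,R
            print(np.round(R0.inv().apply(p-p0)*100,1).tolist(),np.round((R0.inv()*R).as_rotvec(),2).tolist(),"|",p,"zdir",R.as_matrix()[:,2],"st %.0f %.2f"%st)
        qa=w
E
python3 - <<'E'
from jpath import *
t=ik(np.array([.605,.03,.33]),down(-.118),1,[-.14,.45,1.3,0,1.3,0])[0]
print(t)
rows([[.8,.48,2.1,4.4,1.35,-.5],[.3,.2,1.9,2.2,.7,-.3],t],[8,12,13])
E
```

```text
[-0.135  0.4    1.344  0.     1.397 -0.017]
[0.1, -3.5, 0.9] [-0.01, -0.01, 0.01] | [0.471 0.319 0.17 ] zdir [ 0.892 -0.452 -0.011] st 36 0.02
[0.4, -6.9, 1.7] [-0.02, -0.02, 0.01] | [0.477 0.312 0.204] zdir [ 0.896 -0.444 -0.021] st 36 0.01
[1.0, -10.4, 2.4] [-0.03, -0.03, 0.02] | [0.481 0.304 0.238] zdir [ 0.9   -0.435 -0.028] st 35 0.01
[1.8, -13.7, 3.1] [-0.03, -0.04, 0.02] | [0.482 0.293 0.272] zdir [ 0.904 -0.425 -0.032] st 35 0.01
[2.9, -17.0, 3.6] [-0.04, -0.05, 0.03] | [0.482 0.281 0.305] zdir [ 0.909 -0.415 -0.034] st 35 0.01
[4.2, -20.1, 4.0] [-0.04, -0.06, 0.03] | [0.48  0.268 0.336] zdir [ 0.914 -0.404 -0.034] st 34 0.01
[5.7, -23.2, 4.3] [-0.03, -0.07, 0.03] | [0.476 0.253 0.367] zdir [ 0.919 -0.393 -0.031] st 34 0.01
[7.4, -26.1, 4.5] [-0.03, -0.09, 0.03] | [0.469 0.238 0.396] zdir [ 0.924 -0.381 -0.026] st 34 0.01
[2.9, -29.0, 5.6] [0.03, -0.23, 0.04] | [0.499 0.272 0.425] zdir [ 0.968 -0.249  0.035] st 54 0.15
[-1.1, -32.0, 6.1] [0.09, -0.36, 0.04] | [0.522 0.306 0.455] zdir [ 0.989 -0.115  0.097] st 51 0.15
[-4.7, -34.9, 6.0] [0.16, -0.49, 0.02] | [0.538 0.339 0.484
[... 1537 characters left out ...]
15
[-10.0, -28.0, 7.6] [1.08, -1.75, -1.67] | [0.576 0.377 0.415] zdir [ 0.245  0.765 -0.595] st 43 0.15
[-6.6, -25.4, 10.1] [1.06, -1.86, -1.8] | [0.583 0.336 0.389] zdir [ 0.202  0.684 -0.701] st 49 0.15
[-2.5, -23.1, 12.9] [1.0, -1.96, -1.92] | [0.589 0.287 0.366] zdir [ 0.162  0.58  -0.798] st 55 0.15
[2.2, -21.2, 16.1] [0.92, -2.07, -2.05] | [0.596 0.23  0.347] zdir [ 0.125  0.455 -0.882] st 60 0.16
[7.5, -19.9, 19.4] [-0.78, 2.14, 2.12] | [0.601 0.168 0.334] zdir [ 0.086  0.314 -0.946] st 64 0.16
[13.4, -19.3, 22.8] [-0.58, 2.08, 2.08] | [0.604 0.1   0.328] zdir [ 0.045  0.16  -0.986] st 68 0.16
[19.6, -19.5, 26.1] [-0.37, 2.03, 2.03] | [0.605 0.03  0.33 ] zdir [ 0.  0. -1.] st 70 0.17
```

Emit:
play_rows:
  gripper: [0.3,0.3,0.3,0.3,0.3,0.3,0.3,0.3,0.3,0.3,0.3,0.3]
  delta_pos:
    - [0.1,-3.5,0.9]
    - [0.4,-6.9,1.7]
    - [1.0,-10.4,2.4]
    - [1.8,-13.7,3.1]
    - [2.9,-17,3.6]
    - [4.2,-20.1,4]
    - [5.7,-23.2,4.3]
    - [7.4,-26.1,4.5]
    - [2.9,-29,5.6]
    - [-1.1,-32,6.1]
    - [-4.7,-34.9,6]
    - [-7.9,-37.5,5.4]
  turn:
    - [-0.01,-0.01,0.01]
    - [-0.02,-0.02,0.01]
    - [-0.03,-0.03,0.02]
    - [-0.03,-0.04,0.02]
    - [-0.04,-0.05,0.03]
    - [-0.04,-0.06,0.03]
    - [-0.03,-0.07,0.03]
    - [-0.03,-0.09,0.03]
    - [0.03,-0.23,0.04]
    - [0.09,-0.36,0.04]
    - [0.16,-0.49,0.02]
    - [0.22,-0.62,-0.02]

```text
time: 16.8
position: [0.5501, 0.3673, 0.5106]
tool_rot: [-0.499, 0.389, -0.529, 0.565]
ft_force: [0.5, -0.5, 0.0]
grip_width: 0.0305
grip_force: 0.0
```

```bash
python3 - <<'E'
from jpath import *
print(robot.get_obs()["q"])
t=[-0.135,0.4,1.344,0.,1.397,-0.017]
rows([[.3,.2,1.9,2.2,.7,-.3],t],[8,14])
E
```

```text
[ 0.626  0.386  2.035  3.654  1.13  -0.427]
[-2.5, -2.2, 1.2] [0.05, -0.12, -0.06] | [0.553 0.396 0.532] zdir [0.933 0.275 0.231] st 35 0.14
[-4.8, -3.9, 1.9] [0.09, -0.24, -0.14] | [0.553 0.42  0.548] zdir [0.888 0.39  0.243] st 29 0.15
[-6.7, -5.1, 2.2] [0.13, -0.35, -0.23] | [0.551 0.44  0.558] zdir [0.838 0.492 0.237] st 23 0.15
[-8.2, -5.7, 2.2] [0.15, -0.45, -0.34] | [0.548 0.455 0.563] zdir [0.786 0.581 0.21 ] st 16 0.15
[-9.1, -5.8, 2.0] [0.17, -0.54, -0.46] | [0.544 0.465 0.562] zdir [0.739 0.653 0.163] st 10 0.15
[-9.5, -5.2, 1.8] [0.18, -0.62, -0.59] | [0.543 0.467 0.557] zdir [0.701 0.706 0.101] st 7 0.16
[-9.1, -4.3, 1.7] [0.19, -0.68, -0.73] | [0.544 0.463 0.547] zdir [0.673 0.739 0.025] st 10 0.16
[-8.1, -3.0, 1.7] [0.18, -0.74, -0.89] | [0.548 0.452 0.535] zdir [ 0.66   0.749 -0.059] st 17 0.16
[-8.7, -2.8, 2.1] [0.25, -0.81, -0.98] | [0.552 0.459 0.534] zdir [ 0.601  0.795 -0.082] st 8 0.13
[-9.1, -2.0, 2.3] [0.31, -0.89, -1.07] | [0.555 0.463 0.527] zdir [ 0.54   0.832 -0.124] st 9 0.13
[-9.0, -0.8, 2.3] [0.36, -0.98, -1.16] | [0.558 0.461 0.514] zdir [ 0.479  0.858
[... 414 characters left out ...]
[0.2, 11.1, 0.6] [0.4, -1.51, -1.57] | [0.579 0.361 0.403] zdir [ 0.226  0.733 -0.641] st 43 0.14
[4.2, 13.7, 0.1] [0.35, -1.64, -1.64] | [0.585 0.319 0.38 ] zdir [ 0.188  0.649 -0.737] st 48 0.14
[8.8, 16.1, -0.4] [0.28, -1.76, -1.7] | [0.591 0.271 0.36 ] zdir [ 0.152  0.546 -0.824] st 53 0.14
[14.1, 18.1, -1.0] [0.2, -1.89, -1.75] | [0.597 0.217 0.343] zdir [ 0.117  0.426 -0.897] st 57 0.15
[19.9, 19.6, -1.7] [0.08, -2.02, -1.79] | [0.601 0.158 0.332] zdir [ 0.081  0.293 -0.953] st 60 0.15
[26.1, 20.5, -2.5] [-0.05, -2.14, -1.81] | [0.604 0.095 0.328] zdir [ 0.043  0.149 -0.988] st 63 0.15
[32.6, 20.7, -3.4] [-0.21, -2.26, -1.82] | [0.605 0.03  0.33 ] zdir [ 0.001 -0.    -1.   ] st 65 0.16
```

Emit:
play_rows:
  gripper: [0,0,0,0,0,0,0,0,0,0,0,0]
  delta_pos:
    - [-2.5,-2.2,1.2]
    - [-4.8,-3.9,1.9]
    - [-6.7,-5.1,2.2]
    - [-8.2,-5.7,2.2]
    - [-9.1,-5.8,2.0]
    - [-9.5,-5.2,1.8]
    - [-9.1,-4.3,1.7]
    - [-8.1,-3.0,1.7]
    - [-8.7,-2.8,2.1]
    - [-9.1,-2.0,2.3]
    - [-9.0,-0.8,2.3]
    - [-8.5,1.0,2.2]
  turn:
    - [0.05,-0.12,-0.06]
    - [0.09,-0.24,-0.14]
    - [0.13,-0.35,-0.23]
    - [0.15,-0.45,-0.34]
    - [0.17,-0.54,-0.46]
    - [0.18,-0.62,-0.59]
    - [0.19,-0.68,-0.73]
    - [0.18,-0.74,-0.89]
    - [0.25,-0.81,-0.98]
    - [0.31,-0.89,-1.07]
    - [0.36,-0.98,-1.16]
    - [0.4,-1.07,-1.25]

```text
time: 18.3
position: [0.5617, 0.4527, 0.4968]
tool_rot: [0.696, 0.379, 0.496, -0.354]
ft_force: [-0.4, 0.3, 0.3]
grip_width: 0.0439
grip_force: 0.0
```

```bash
python3 - <<'E'
from jpath import *
print(robot.get_obs()["q"])
t=[-0.135,0.4,1.344,0.,1.397,-0.017]
rows([t],[11])
E
```

```text
[ 0.171  0.258  1.744  1.573  0.902 -0.226]
[-1.9, 1.0, -0.4] [0.04, -0.09, -0.08] | [0.565 0.441 0.477] zdir [ 0.372  0.865 -0.336] st 22 0.12
[-4.2, 2.3, -1.2] [0.07, -0.18, -0.15] | [0.568 0.424 0.456] zdir [ 0.324  0.846 -0.423] st 27 0.12
[-6.6, 4.0, -2.4] [0.1, -0.28, -0.21] | [0.572 0.401 0.434] zdir [ 0.281  0.811 -0.513] st 32 0.12
[-9.2, 6.0, -4.1] [0.12, -0.39, -0.27] | [0.577 0.372 0.412] zdir [ 0.241  0.759 -0.605] st 37 0.12
[-11.8, 8.3, -6.3] [0.14, -0.51, -0.31] | [0.582 0.338 0.39 ] zdir [ 0.204  0.69  -0.694] st 41 0.13
[-14.3, 10.9, -9.1] [0.16, -0.63, -0.35] | [0.588 0.297 0.37 ] zdir [ 0.17   0.605 -0.778] st 45 0.13
[-16.6, 13.7, -12.4] [0.17, -0.76, -0.38] | [0.593 0.251 0.353] zdir [ 0.138  0.505 -0.852] st 49 0.13
[-18.7, 16.6, -16.3] [0.17, -0.89, -0.4] | [0.598 0.201 0.34 ] zdir [ 0.106  0.391 -0.914] st 52 0.13
[-20.4, 19.6, -20.6] [0.17, -1.03, -0.4] | [0.602 0.147 0.331] zdir [ 0.074  0.267 -0.961] st 55 0.14
[-21.6, 22.5, -25.4] [0.16, -1.17, -0.4] | [0.604 0.089 0.328] zdir [ 0.039  0.136 -0.99 ] st 58 0.14
[-22.4, 25.2, -30.6] [0.14, -1.31, -0.39] | [0.605 0.03  0.33 ] zdir [ 0.001 -0.    -1.   ] st 59 0.14
```

Emit:
play_rows:
  gripper: [0,0,0,0,0,0,0,0,0,0,0,0]
  delta_pos:
    - [-1.9,1.0,-0.4]
    - [-4.2,2.3,-1.2]
    - [-6.6,4.0,-2.4]
    - [-9.2,6.0,-4.1]
    - [-11.8,8.3,-6.3]
    - [-14.3,10.9,-9.1]
    - [-16.6,13.7,-12.4]
    - [-18.7,16.6,-16.3]
    - [-20.4,19.6,-20.6]
    - [-21.6,22.5,-25.4]
    - [-22.4,25.2,-30.6]
    - [-22.4,25.2,-30.6]
  turn:
    - [0.04,-0.09,-0.08]
    - [0.07,-0.18,-0.15]
    - [0.1,-0.28,-0.21]
    - [0.12,-0.39,-0.27]
    - [0.14,-0.51,-0.31]
    - [0.16,-0.63,-0.35]
    - [0.17,-0.76,-0.38]
    - [0.17,-0.89,-0.4]
    - [0.17,-1.03,-0.4]
    - [0.16,-1.17,-0.4]
    - [0.14,-1.31,-0.39]
    - [0.14,-1.31,-0.39]

```text
time: 19.8
position: [0.604, 0.0299, 0.3304]
tool_rot: [0.749, 0.663, 0.002, -0.001]
ft_force: [0.7, -0.0, 0.2]
grip_width: 0.0437
grip_force: 0.0
```

```bash
python3 - <<'E'
from plan import *
print(robot.get_obs()["q"])
d=down(-.118);n=np.array([-.993,.118,0]);h=np.array([.6245,.0266,.08])
bar=lambda t:h+n*(.165*np.sin(t)+.006*np.cos(t))+np.array([0,0,.165*np.cos(t)-.006*np.sin(t)])
up=np.array([0,0,-.009])
print(bar(0),bar(1.57))
plan([(bar(0)+up+[0,0,.06],d)]+[(bar(t)+up,d) for t in np.linspace(0,1.57,10)])
E
```

```text
[-0.138  0.398  1.347  0.005  1.396 -0.017]
[0.619 0.027 0.245] [0.461 0.046 0.074]
t 19.8 pos [0.604 0.03  0.33 ] q [-0.138  0.398  1.347  0.005  1.396 -0.017]
delta [-0.096  1.476  3.445] turn [ 0.001 -0.005 -0.004] q [-0.136  0.448  1.358  0.     1.335 -0.018] maxstep 0.0062285978787073315
delta [-0.125  1.471  9.445] turn [ 0.001 -0.005 -0.004] q [-0.136  0.505  1.433 -0.     1.203 -0.018] maxstep 0.01331481517475619
delta [-0.137 -1.384  9.797] turn [ 0.001 -0.005 -0.004] q [-0.137  0.47   1.51  -0.     1.161 -0.019] maxstep 0.007780213747710318
delta [-0.151 -4.134 10.639] turn [ 0.001 -0.005 -0.004] q [-0.138  0.443  1.587 -0.     1.111 -0.02 ] maxstep 0.007827613578649917
delta [-0.166 -6.697 11.946] turn [ 0.001 -0.005 -0.004] q [-0.139  0.427  1.663 -0.     1.052 -0.021] maxstep 0.007687494165453446
delta [-0.183 -8.994 13.677] turn [ 0.001 -0.005 -0.004] q [-0.14   0.422  1.736 -0.     0.983 -0.022] maxstep 0.0073490288989939145
delta [ -0.2   -10.955  15.782] turn [ 0.001 -0.005 -0.004] q [-0.141  0.431  1.803 -0.     0.908 -0.023] maxstep 0.007728293199014469
delta [ -0.217 -12.521  18.194] turn [ 0.001 -0.005 -0.004] q [-0.141  0.454  1.863 -0.     0.825 -0.023] maxstep 0.008364852065171346
delta [ -0.234 -13.645  20.842] turn [ 0.001 -0.005 -0.004] q [-0.142  0.49   1.911 -0.     0.74  -0.024] maxstep 0.008671138675501178
delta [ -0.25  -14.293  23.645] turn [ 0.001 -0.005 -0.004] q [-0.142  0.539  1.947 -0.     0.655 -0.024] maxstep 0.008503519897605782
delta [ -0.264 -14.444  26.517] turn [ 0.001 -0.005 -0.004] q [-0.142  0.597  1.967 -0.     0.577 -0.024] maxstep 0.007885106954440002
```

Emit:
play_rows:
  gripper: [0,0,0,0,0,1,1,1,1]
  delta_pos:
    - [0,1.5,2]
    - [-0.1,1.5,4]
    - [-0.1,1.5,7]
    - [-0.1,1.5,9.4]
    - [-0.1,1.5,9.4]
    - [-0.1,1.5,9.4]
    - [-0.1,1.5,9.4]
    - [-0.1,1.5,9.4]
    - [-0.1,1.5,9.4]
  turn:
    - [0,0,0]
    - [0,0,0]
    - [0,0,0]
    - [0,0,0]
    - [0,0,0]
    - [0,0,0]
    - [0,0,0]
    - [0,0,0]
    - [0,0,0]
  squeeze: 10

```text
time: 20.92
position: [0.6186, 0.0306, 0.2371]
tool_rot: [0.747, 0.664, 0.003, -0.001]
ft_force: [-0.7, -0.4, 4.1]
grip_width: 0.0118
grip_force: 10.7
```

Emit:
play_rows:
  gripper: [1,1,1,1,1,1,1,1,1,1]
  delta_pos:
    - [0,-1.4,0.1]
    - [0,-2.9,0.35]
    - [0,-4.25,0.7]
    - [0,-5.6,1.2]
    - [0,-6.9,1.8]
    - [0,-8.2,2.5]
    - [0,-9.35,3.35]
    - [-0.1,-10.5,4.2]
    - [-0.1,-11.5,5.25]
    - [-0.1,-12.4,6.3]
  turn:
    - [0,0,0]
    - [0,0,0]
    - [0,0,0]
    - [0,0,0]
    - [0,0,0]
    - [0,0,0]
    - [0,0,0]
    - [0,0,0]
    - [0,0,0]
    - [0,0,0]

```text
time: 22.18
position: [0.5007, 0.046, 0.1742]
tool_rot: [0.748, 0.663, 0.009, 0.002]
ft_force: [12.7, 7.6, -6.9]
grip_width: 0.0117
grip_force: 9.9
```

Emit:
play_rows:
  gripper: [1,1,1,1,1,1,1,1,1,1]
  delta_pos:
    - [0,-0.8,1.2]
    - [0,-1.55,2.45]
    - [0,-2.15,3.75]
    - [0,-2.7,5.1]
    - [0,-3.05,6.5]
    - [0,-3.35,7.9]
    - [0,-3.45,9.3]
    - [-0.1,-3.5,10.3]
    - [-0.1,-3.5,10.8]
    - [-0.1,-3.5,10.8]
  turn:
    - [0,0,0]
    - [0,0,0]
    - [0,0,0]
    - [0,0,0]
    - [0,0,0]
    - [0,0,0]
    - [0,0,0]
    - [0,0,0]
    - [0,0,0]
    - [0,0,0]

```text
time: 23.42
position: [0.47, 0.0468, 0.0678]
tool_rot: [0.748, 0.664, 0.009, 0.007]
ft_force: [11.4, 0.7, 2.3]
grip_width: 0.0115
grip_force: 10.0
```

```bash
python3 - <<'E'
from h import *
print(robot.get_obs()["position"],robot.get_obs()["ft_force"])
snap(("side","scene"))
a=cv2.resize(ld("side")["color"][130:280,160:360,::-1],(400,300),interpolation=cv2.INTER_CUBIC)
b=cv2.resize(ld("scene")["color"][80:230,250:450,::-1],(400,300),interpolation=cv2.INTER_CUBIC)
cv2.imwrite("pics/open.png",np.hstack([a,b]))
E
```

```text
[0.47001276 0.04678783 0.06783395] [11.43505953  0.66638529  2.30674029]
```

View pics/open.png

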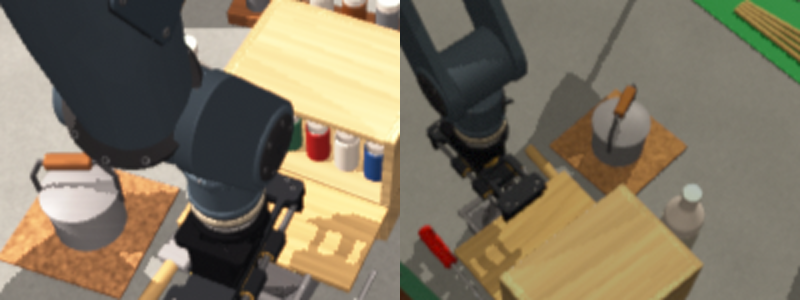

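The flap looks level, with the open compartment showing and the panel at (340,225) left, and the pot is standing on the mat. The steady 11 N is because I pulled about 9 mm too far outward. I relax that, release and look.

Emit:
play_rows:
  gripper: [1,1,1,0.35,0.35,0.35,0.35]
  delta_pos:
    - [0,0.5,0.1]
    - [0,0.9,0.3]
    - [0,0.9,0.3]
    - [0,0.9,0]
    - [0,0.9,0]
    - [0,0.9,0]
    - [0,0.9,0]
  turn:
    - [0,0,0]
    - [0,0,0]
    - [0,0,0]
    - [0,0,0]
    - [0,0,0]
    - [0,0,0]
    - [0,0,0]

```text
time: 24.4
position: [0.4692, 0.0471, 0.0652]
tool_rot: [0.747, 0.664, 0.002, -0.002]
ft_force: [-0.0, 1.1, 0.1]
grip_width: 0.0276
grip_force: 0.0
```

Emit:
play_rows:
  gripper: [0.35,0.35,0.35,0.35,0.35,0.35,0.35]
  delta_pos:
    - [0,0,-1]
    - [0,0,-3]
    - [0,0,-7]
    - [0,-4,-11]
    - [0,-8,-13]
    - [0,-10,-15]
    - [0,-10,-15]
  turn:
    - [0,0,0]
    - [0,0,0]
    - [0,0,0]
    - [0,0,0]
    - [0,0,0]
    - [0,0,0]
    - [0,0,0]

```text
time: 25.28
position: [0.3695, 0.0582, 0.2166]
tool_rot: [0.747, 0.664, 0.003, -0.0]
ft_force: [-0.1, -0.5, -0.8]
grip_width: 0.0282
grip_force: 0.0
```

```bash
python3 - <<'E'
from h import *
print(robot.get_obs()["position"],robot.get_obs()["ft_force"])
snap(("side","scene"))
a=cv2.resize(ld("side")["color"][120:300,160:400,::-1],(400,300),interpolation=cv2.INTER_CUBIC)
b=cv2.resize(ld("scene")["color"][100:220,270:430,::-1],(400,300),interpolation=cv2.INTER_CUBIC)
cv2.imwrite("pics/fin.png",np.hstack([a,b]))
S=ld("side");C=ld("scene")
for z in(.074,.1):
  n=np.array([-.993,.118,0]);yv=np.array([.118,.993,0]);b0=np.array([.47,.047,z])
  print(z,[((proj(S,b0+yv*s)[0]-160)*5/3,(proj(S,b0+yv*s)[1]-120)*5/3) for s in(-.065,.065)],[(400+(proj(C,b0+yv*s)[0]-270)*2.5,(proj(C,b0+yv*s)[1]-100)*2.5) for s in(-.065,.065)])
E
```

```text
[0.36949007 0.0581874  0.21663491] [-0.08856091 -0.46271586 -0.82676951]
0.074 [(np.float64(248.17856644635128), np.float64(274.7017839130206)), (np.float64(160.63445499502754), np.float64(241.60039050352813))] [(np.float64(423.449774004456), np.float64(219.30193996002146)), (np.float64(503.21610973372844), np.float64(159.5206977985331))]
0.1 [(np.float64(247.5122677031869), np.float64(265.199930350625)), (np.float64(158.19222898502034), np.float64(231.72987542825203))] [(np.float64(421.3404276308331), np.float64(209.59041463107155)), (np.float64(502.7788568623569), np.float64(148.9069741523987))]
```

View pics/fin.png

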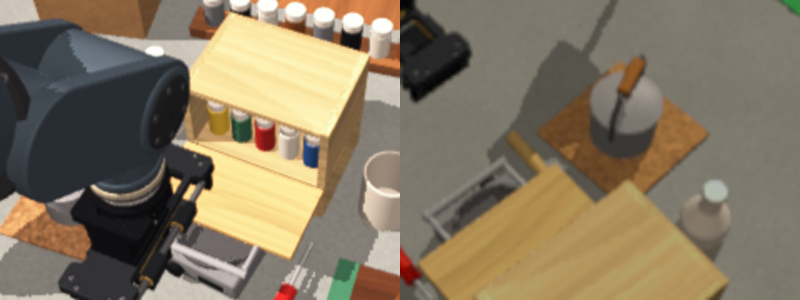

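The pot stands in the middle of the mat, the flap lies over the warmer, and the bar sits near its predicted level pixels. To confirm, I press the bar lightly with shut fingers; its top should be at z = 0.080.

Emit:
play_rows:
  gripper: [1,1,1,1,1,1,1,1,1,1]
  delta_pos:
    - [0,3,2]
    - [0,6,4]
    - [0,9,7]
    - [0,10,10]
    - [0,10,12]
    - [0,10,13]
    - [0,10,13.5]
    - [0,10,13.8]
    - [0,10,13.8]
    - [0,10,13.8]
  turn:
    - [0,0,0]
    - [0,0,0]
    - [0,0,0]
    - [0,0,0]
    - [0,0,0]
    - [0,0,0]
    - [0,0,0]
    - [0,0,0]
    - [0,0,0]
    - [0,0,0]

```text
time: 26.62
position: [0.4696, 0.0469, 0.0799]
tool_rot: [0.747, 0.665, 0.003, -0.001]
ft_force: [-4.7, -0.7, 19.6]
grip_width: 0.0004
grip_force: 10.0
```

The tip stops firmly at z = 0.080 with 20 N, so the flap is fully level. I back off and hand in.

Emit:
play_rows:
  gripper: [1,1,1,1,1,1,1]
  delta_pos:
    - [0,0,-1]
    - [0,0,-4]
    - [0,0,-8]
    - [0,-2,-12]
    - [0,-4,-15]
    - [0,-4,-15]
    - [0,-4,-15]
  turn:
    - [0,0,0]
    - [0,0,0]
    - [0,0,0]
    - [0,0,0]
    - [0,0,0]
    - [0,0,0]
    - [0,0,0]

```text
time: 27.5
position: [0.4301, 0.0508, 0.2273]
tool_rot: [0.747, 0.664, 0.003, -0.001]
ft_force: [-0.0, -0.1, -0.9]
grip_width: 0.0004
grip_force: 0.0
```

```bash
python3 -c "
from rig import robot
print(robot.get_obs()['position'],robot.hand_in())"
```

```text
the job is handed in; nothing more can be done
[0.43006134 0.05078692 0.22727902] None
```

I handed the job in at about 27.5 s of the 58 s: the pot stands upright and released in the middle of the cork mat, and the flap is fully level (the bar took a 20 N press at z = 0.080 without giving); the hand-in gave no verdict.

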